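# Show the mech head a probe and its jar

### The arm

A 6-joint arm with a two-finger parallel gripper is mounted at the origin on the work surface. World frame = base frame: x ahead of the robot, y to its left, z up, the work surface at z = 0. Lengths are in m, angles in rad, forces in N, time in s.
With the tool pointing down it reaches from about 0.3 to 0.75 m from the base axis. Payload 8.5 kg.
Tool frame: the origin (TCP) lies between the finger pads; the fingertips stand 17 mm ahead of it and the grasp point (between the pads) lies 2 mm behind it; z points along the fingers, y is the line along which they close (so a half turn about z gives the same grasp; the last joint's range is limited). The gripper opens to 88 mm and grips with 3 to 60 N. Pads are 18 mm wide; open, the fingers measure 123 mm over their backs; the gripper's body (75 mm by 187 mm) begins 45 mm behind the grasp point.
Start: joints at [-1.429, 0.381, 1.297, -0, 1.464, -0.215], TCP at [0.192, -0.515, 0.256] pointing down, gripper open.
Joint ranges: [-3.11, 3.11], [-0.89, 2.33], [0.22, 2.48], [-1.42, 4.56], [0.17, 2.85], [-2.88, 2.88]. Speed limits (rad/s): [2.39, 2.39, 3.14, 3.14, 3.14, 3.14].

### API

Orientations are given as a unit quaternion [x, y, z, w].
In Python, from station import status, imaging, ctrl gives the robot as it stands.
- The arm moves only by the tool move_arm, never from a script. Its argument "moves" is a list that holds one entry, the list of rows, each a list of 5 numbers: the opening, from 0 (shut) to 1 (fully open), then the shift along the tool's x, y, z in cm, then the turn about the tool's z in degrees. A call has 1 to 20 rows; each row is the pose to reach, as a shift and turn from the pose commanded when the call began, along the tool's axes at that moment; what a row does not reach only later rows make up. A row lasts 1/8 s, in which the tool goes at most 62.5 mm and 10.7 degrees, less where a joint would pass 70% of its speed; a pose out of reach is approached as far as the arm can. A call with a gripper value outside its range is refused whole. The fingers move at their own pace and stop on an object; the grip force is fixed at half the most. Time passes only in rows, so rows that repeat a pose let the fingers close. It gives the time, the measured TCP pose, the force, the opening and the grip force at its end, in the units of the state.
- status.state(): the state, without advancing time (a new reading comes with each control period).
- imaging.get_image(name): name is "scene" or "top"; returns a dict with "image" (384x512x3 uint8, red, green, blue), "z_map" (384x512 float32, m along the optical axis (not along the pixel's ray), 0 where there is no reading), "intrinsics" (3x3 intrinsics, pixels), "world_to_cam" (4x4, takes a point from world to camera coordinates). Camera axes: x right, y up, looking along -z (the intrinsics and any distortion apply to the point x, -y, -z); pixel columns grow to the right and rows downward; lengths in m; the calibration is good to about 2 mm. A picture is of the moment at which its call begins.
- ctrl.job_done(): hands the job in; it is judged then, once.
The state is a dict: "t": time; "joint_pos": joint angles; "joint_vel": joint speeds; "joint_torque": joint torques, N m; "eef_pos": TCP position; "ee_rot": TCP orientation; "wrist_force": force on the tool from outside, world axes, zero at the start; "ft_torque": the same for the moment, N m; "opening": finger opening in m; "finger_force": force on a finger pad.
Only numpy, scipy, OpenCV 4.12 (cv2) and the standard library are available. Lean on these libraries where they do the work, as an engineer would, in place of code of your own. Each camera call takes 0.05 s, during which the arm holds its last target. There are 200 camera calls.

### The job

Teach the mech head which tool belongs in which jar. Press the button on top of its head right down and let it come up again to start the lesson; then point at the ball end of the ball-ended probe with your fingertips about two centimetres above it for two seconds; then point in the same way, from about two centimetres above, at the middle of the mouth of the open glass jar for two seconds and finish still pointing there. Leave the head standing where it is, and do not touch the probe, the jar or any other loose thing.

Things in the scene. Friction and masses are not known exactly. Their poses are not given: they have to be found in the camera images.
- head: small grey mech head, 0.7 to 1.2 kg, standing loose and upright: a round foot 84 mm across, a skull 80 mm deep and 76 mm wide with two lens eyes, top of the skull 105 mm above the surface. Origin: centre of the foot's underside; its face looks along its -x, z up
- crown_top (a point): centre of the top face of the round push button on the crown of the head: 30 mm across, 127 mm above the surface when up; it stands 10 mm proud of a fixed 46 mm wide aluminium collar and moves with the button; z up. Straight above the head's origin
- crown (a joint): travel of the crown button: 0 up, 0.006 m fully down; a light spring, about 1.5 N to start and 5 N at the bottom, and it comes up by itself. It counts as pressed beyond 0.0045 m
- mat: orange hard silicone mat, 200 x 220 x 4 mm, fixed on the panel. Origin: centre of its underside, z up
- ball_probe: loose stainless probe lying level on the mat, 146 mm long over all: a square handle 70 mm long, 16 mm wide and 18 mm high, then an 8 mm thin shaft that ends in a ball 18 mm across. Origin: on the underside, 5 mm behind the front end of the handle; x runs along the probe to the ball, z up
- ball_top (a point): highest point of the ball of the ball-ended probe, 62 mm along its x from its origin and 22 mm above the panel; z up
- flat_probe: loose stainless probe like the other, but its shaft ends in a flat blade 26 mm long, 24 mm wide and 4 mm thick. Same origin and axes
- bearing: small loose steel ring 26 mm across and 8 mm high, lying on the mat. Origin: centre of its underside
- jar: the open jar: clear empty glass jar without a lid, loose, upright, 72 mm across, 92 mm high, mouth 62 mm across outside. Origin: centre of its underside, z up
- jar_mouth (a point): centre of the mouth of the open jar, in the plane of its rim, 92 mm above the panel; z up
- capped_jar: the same jar closed by a round steel cap 68 mm across, with wooden stock inside, loose, 96 mm high. Origin: centre of its underside
- mug: loose white mug, 76 mm across, 85 mm high, handle towards its +y. Origin: centre of its underside
- screwdriver: loose screwdriver lying across the panel beyond the mat. Origin: on the underside, near its middle
- tape: loose paper tape roll lying flat, 84 mm across and 24 mm high, beyond the mat. Origin: centre of its underside

How it is judged:
By the outcome, as a careful person would: the job done as asked, in the order asked, and still so for the second after the job is handed in, with the robot touching nothing.
It also fails if it takes over 64 s, if anything falls off the work surface, if the arm or the gripper's body presses on something with over 40 N, if the wrist force passes 120 N, or if a joint passes its speed limit or range.

## Working session

There is one attempt and no reset: what is moved stays moved. The work goes in short steps, Python scripts to look and compute and a tool call to move; the robot and the scene stay as the last step left them, time stands still between calls to the robot, and variables do not carry over. Pictures are saved under pics/ and viewed, at most 10 in all, crops included, and the job is handed in when it is done.

Besides the shell and the picture viewer there is one more tool, called after ">>>" by a JSON object that holds its "fn" and its "kwargs", one argument or row to a line. move_arm: Moves the arm, as the interface text tells. Its arguments: {"type":"object","properties":{"moves":{"type":"array"}},"required":["moves"]}

```bash
mkdir -p pics; cat > h.py <<'E'
import numpy as np, cv2
from station import status, imaging, ctrl
def grab(n,f):
    d=imaging.get_image(n); cv2.imwrite(f'pics/{f}.png',d['image'][:,:,::-1]); np.savez(f'pics/{f}.npz',**d); return d
def load(f): return np.load(f'pics/{f}.npz')
def p2w(d,u,v,z=None):
    K=d['intrinsics'];T=np.linalg.inv(d['world_to_cam'])
    r=np.array([(u-K[0,2])/K[0,0],-(v-K[1,2])/K[1,1],-1.]); r=T[:3,:3]@r;o=T[:3,3]
    s=(z-o[2])/r[2] if z is not None else d['z_map'][int(round(v)),int(round(u))]
    return o+s*r
E
python3 - <<'E'
from h import *
for n in('scene','top'):
    d=grab(n,n); print(n,d['intrinsics'].tolist(),np.linalg.inv(d['world_to_cam']).round(3).tolist())
print(status.state())
a=np.hstack([load('scene')['image'],load('top')['image']])
E
```

```text
scene [[407.0787212818422, 0.0, 251.80782901231808], [0.0, 407.0787212818422, 191.6510138569437], [0.0, 0.0, 1.0]] [[-0.656, -0.654, 0.377, 0.908], [0.755, -0.567, 0.33, 0.297], [-0.002, 0.501, 0.865, 0.918], [0.0, 0.0, 0.0, 1.0]]
top [[348.5018047224308, 0.0, 260.7808112156039], [0.0, 348.5018047224308, 191.1086536248695], [0.0, 0.0, 1.0]] [[0.031, 0.996, -0.087, 0.465], [-0.999, 0.032, 0.004, -0.015], [0.007, 0.087, 0.996, 0.872], [0.0, 0.0, 0.0, 1.0]]
{'t': 0.1, 'joint_pos': array([-1.42927303e+00,  3.81140779e-01,  1.29816304e+00,  1.63325586e-05,
        1.46357571e+00, -2.15295588e-01]), 'joint_vel': array([-0.00142968, -0.00131192, -0.00367503,  0.00060464, -0.00174063,
        0.00152717]), 'joint_torque': array([ 4.33739347e-03, -4.38648999e+01, -2.24910057e+01,  7.14420341e-02,
        3.41784081e-02, -7.27502402e-05]), 'eef_pos': array([ 0.19208386, -0.51512928,  0.25520036]), 'ee_rot': array([ 9.84127157e-01,  1.77463585e-01,  3.18419458e-05, -6.42703151e-04]), 'wrist_force': array([-0.44045721, -0.81441659, -0.54883241]), 'ft_torque': array([ 0.03224784, -0.01236719, -0.01090763]), 'finger_force': 0.0, 'opening': 0.08841256388115533}
```

View pics/scene.png

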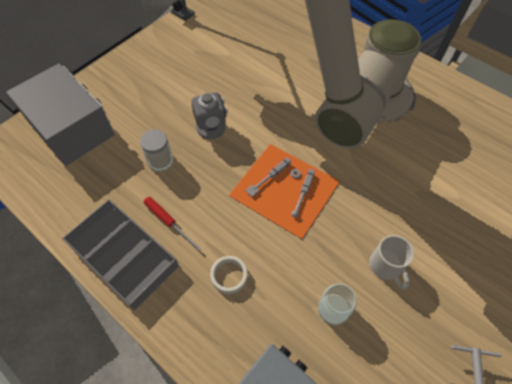

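View pics/top.png

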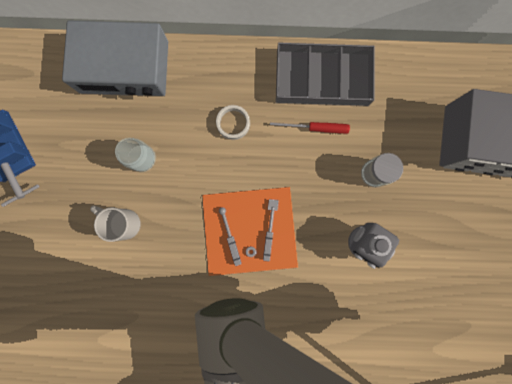

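The open jar is at about top (135,155) and the capped one at (383,170). The mat carries two probes, and the head is at (375,245). I'll enlarge these.

```bash
python3 - <<'E'
from h import *
d=load('top')['image'][:,:,::-1]; s=load('scene')['image'][:,:,::-1]
def c(i,u,v,w,h,k): return cv2.resize(i[v:v+h,u:u+w],None,fx=k,fy=k,interpolation=cv2.INTER_CUBIC)
A=c(d,200,190,100,75,4);B=c(d,340,210,100,75,4);C=c(d,100,125,100,75,4);D=c(s,235,140,100,75,4)
cv2.imwrite('pics/crops.png',np.vstack([np.hstack([A,B]),np.hstack([C,D])]))
E
```

```text
(no output)
```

View pics/crops.png

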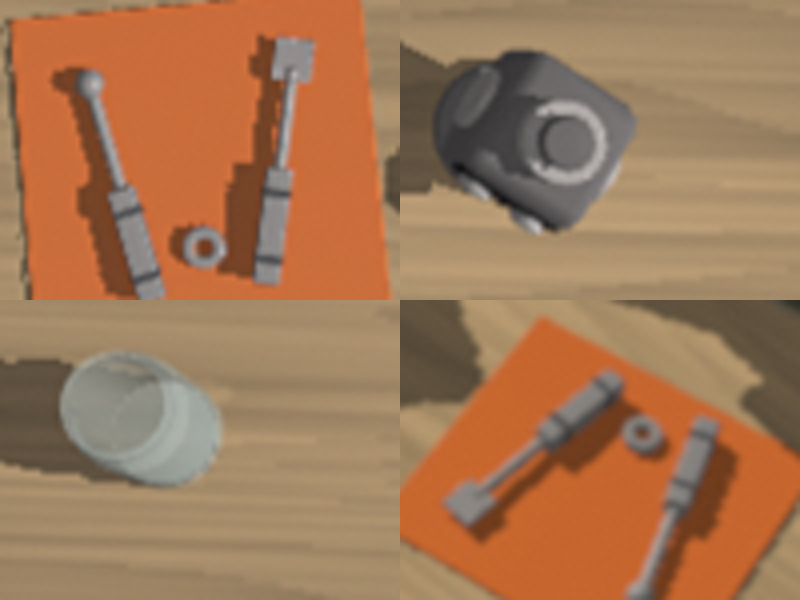

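```bash
python3 - <<'E'
from h import *
d=load('top');s=load('scene')
P={}
for n,u,v,us,vs,z in(('ball',222.1,210.4,294.8,212.8,.013),('button',381.9,245.4,208,98,.127),('jar',128.9,151.4,340,294,.092)):
    print(n,p2w(d,u,v,z).round(4),p2w(s,us,vs,z).round(4), 'depth',p2w(d,u,v).round(4))
i=s['image'][:,:,::-1]
c=lambda u,v,w,h,k:cv2.resize(i[v:v+h,u:u+w],None,fx=k,fy=k,interpolation=cv2.INTER_CUBIC)
cv2.imwrite('pics/c2.png',np.hstack([c(185,80,50,60,5),c(315,275,50,60,5),c(270,180,50,60,5)]))
E
```

```text
ball [0.4901 0.0744 0.013 ] [0.4888 0.0733 0.013 ] depth [0.4899 0.0736 0.0208]
button [ 0.4233 -0.2792  0.127 ] [ 0.4253 -0.2737  0.127 ] depth [ 0.4234 -0.2786  0.1287]
jar [0.6144 0.2823 0.092 ] [0.612  0.2774 0.092 ] depth [0.6298 0.3129 0.0118]
```

View pics/c2.png

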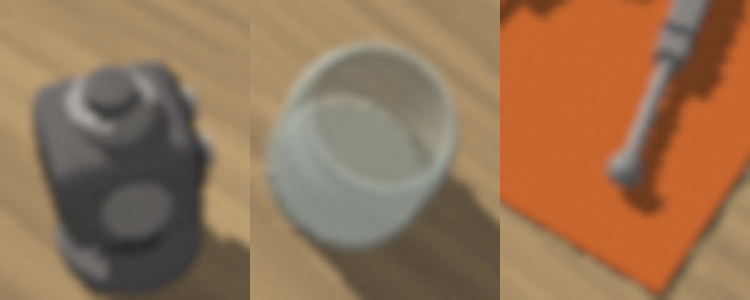

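```bash
cat >> h.py <<'E'
from scipy.spatial.transform import Rotation as R
def go(P,tipz):
    s=status.state(); q=R.from_quat(s['ee_rot']); t=np.r_[P[:2],tipz]-(s['eef_pos']+q.apply([0,0,.017]))
    return (q.inv().apply(t)*100).round(2)
E
python3 - <<'E'
from h import *
s=load('scene')
for u,v,z in((294.6,212.8,.013),(207.2,97.2,.127),(338.8,297.4,.092)): print(p2w(s,u,v,z).round(4))
print(go([.4238,-.278],.150))
E
```

```text
[0.4891 0.073  0.013 ]
[ 0.4247 -0.2772  0.127 ]
[0.6194 0.2795 0.092 ]
[ 29.99 -14.11   8.85]
```

>>> {"fn": "move_arm", "kwargs": {
  "moves": [
    [[0, 2, -1, 0, 0], [0, 5, -2.5, 0, 0], [0, 9, -4.5, 0, 0], [0, 13, -6.5, 1, 0], [0, 17, -8, 2, 0], [0, 21, -10, 3.5, 0], [0, 24.5, -11.5, 5, 0], [0, 27, -12.7, 6.5, 0], [0, 29, -13.6, 7.5, 0], [0, 30, -14.1, 8, 0], [0, 30, -14.1, 8, 0], [0, 30, -14.1, 8, 0], [0, 30, -14.1, 8, 0]]
  ]
}}

```text
t: 1.72
eef_pos: [0.4236, -0.279, 0.1761]
ee_rot: [0.984, 0.177, 0.0, 0.0]
wrist_force: [-0.3, -0.1, 0.1]
opening: 0.0003
finger_force: 0.0
```

```bash
python3 - <<'E'
from h import *
print(go([.424,-.278],.127)); s=status.state(); print(s['eef_pos'],s['opening'],s['wrist_force'])
i=[grab(n,n+'2')['image'][:,:,::-1] for n in('top','scene')]
c=lambda i,u,v,w,h,k:cv2.resize(i[v:v+h,u:u+w],None,fx=k,fy=k,interpolation=cv2.INTER_CUBIC)
cv2.imwrite('pics/c3.png',np.hstack([c(i[0],330,195,100,100,4),c(i[1],160,50,100,100,4)]))
E
```

```text
[ 0.07 -0.08  3.21]
[ 0.42364802 -0.27897995  0.17610097] 0.0003279770295960152 [-0.25434879 -0.13761794  0.08439636]
```

View pics/c3.png

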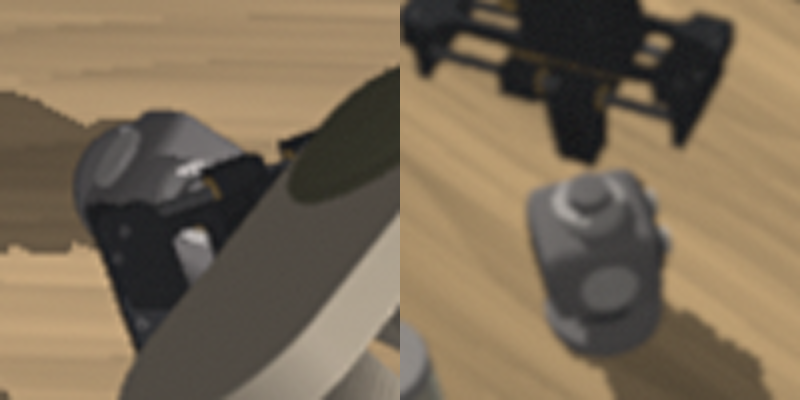

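The closed fingertips hang over the button (tips at about (578,160), button at (590,190) in the crop). I'll press down slowly while watching the force.

>>> {"fn": "move_arm", "kwargs": {
  "moves": [
    [[0, 0.1, -0.1, 1, 0], [0, 0.1, -0.1, 2, 0], [0, 0.1, -0.1, 2.7, 0], [0, 0.1, -0.1, 3.1, 0], [0, 0.1, -0.1, 3.4, 0], [0, 0.1, -0.1, 3.6, 0], [0, 0.1, -0.1, 3.6, 0]]
  ]
}}

```text
t: 2.7
eef_pos: [0.4245, -0.2771, 0.1399]
ee_rot: [0.984, 0.177, -0.0, -0.0]
wrist_force: [-2.2, 1.6, 4.6]
opening: 0.0003
finger_force: 2.0
```

>>> {"fn": "move_arm", "kwargs": {
  "moves": [
    [[0, 0, 0, 0.1, 0], [0, 0, 0, 0.15, 0], [0, 0, 0, 0.15, 0]]
  ]
}}

```text
t: 3.08
eef_pos: [0.4245, -0.2771, 0.1384]
ee_rot: [0.984, 0.177, 0.0, -0.0]
wrist_force: [-2.4, 1.7, 5.5]
opening: 0.0001
finger_force: 2.9
```

>>> {"fn": "move_arm", "kwargs": {
  "moves": [
    [[0, 0, 0, 0.05, 0], [0, 0, 0, 0.1, 0], [0, 0, 0, 0.1, 0]]
  ]
}}

```text
t: 3.45
eef_pos: [0.4246, -0.2771, 0.1383]
ee_rot: [0.984, 0.178, 0.0, 0.0]
wrist_force: [-4.6, 4.4, 13.9]
opening: 0.0005
finger_force: 7.1
```

The button is at its stop: the force jumped with no further travel. I'll release it straight up.

>>> {"fn": "move_arm", "kwargs": {
  "moves": [
    [[0, 0, 0, -0.3, 0], [0, 0, 0, -0.7, 0], [0, 0, 0, -1.5, 0], [0, 0, 0, -2.7, 0], [0, 0, 0, -4, 0], [0, 0, 0, -5, 0], [0, 0, 0, -5, 0], [0, 0, 0, -5, 0]]
  ]
}}

```text
t: 4.45
eef_pos: [0.4244, -0.277, 0.187]
ee_rot: [0.984, 0.177, -0.0, -0.0]
wrist_force: [0.5, -0.2, 0.4]
opening: 0.0005
finger_force: 0.0
```

```bash
python3 - <<'E'
from h import *
print(go([.4895,.0738],.042)); s=status.state(); print(s['eef_pos'],s['wrist_force'])
a=grab('scene','scene3')
print('head moved diff', np.abs(a['image'][95:140,190:230].astype(int)-load('scene2')['image'][95:140,190:230]).mean())
E
```

```text
[ 18.35 -30.59  12.81]
[ 0.42441753 -0.27703557  0.18699802] [ 0.52130867 -0.17847861  0.37210659]
head moved diff 0.8803703703703704
```

>>> {"fn": "move_arm", "kwargs": {
  "moves": [
    [[0, 1, -1.5, 0, 0], [0, 3, -4.5, 0, 0], [0, 5, -8, 0, 0], [0, 7, -12, 0, 0], [0, 9.5, -16, 0, 0], [0, 12, -20, 1, 0], [0, 14, -23.5, 2, 0], [0, 15.7, -26.3, 4, 0], [0, 17, -28.5, 6, 0], [0, 18, -30, 7.5, 0], [0, 18.3, -30.6, 8.5, 0], [0, 18.3, -30.6, 9.5, 0], [0, 18.3, -30.6, 9.5, 0]]
  ]
}}

```text
t: 6.12
eef_pos: [0.4888, 0.0731, 0.0918]
ee_rot: [0.984, 0.177, -0.001, -0.0]
wrist_force: [0.3, -0.5, 0.3]
opening: 0.0002
finger_force: 0.0
```

```bash
python3 - <<'E'
from h import *
print(go([.4895,.0738],.042)); s=status.state(); print(s['eef_pos'])
i=[grab(n,n+'4')['image'][:,:,::-1] for n in('top','scene')]
c=lambda i,u,v,w,h,k:cv2.resize(i[v:v+h,u:u+w],None,fx=k,fy=k,interpolation=cv2.INTER_CUBIC)
cv2.imwrite('pics/c4.png',np.hstack([c(i[0],180,170,100,100,4),c(i[1],245,140,100,100,4)]))
E
```

```text
[ 0.1  -0.04  3.28]
[0.48878152 0.07311478 0.09180996]
```

View pics/c4.png

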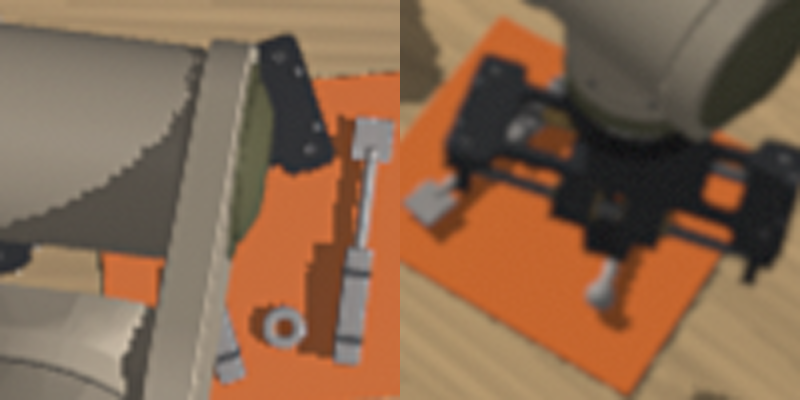

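The tips stand over the ball (crop (605,290)) and the view agrees with the numbers. I'll descend and hold.

>>> {"fn": "move_arm", "kwargs": {
  "moves": [
    [[0, 0.1, 0, 1.2, 0], [0, 0.1, 0, 2.3, 0], [0, 0.1, 0, 3, 0], [0, 0.1, 0, 3.3, 0], [0, 0.1, 0, 3.3, 0], [0, 0.1, 0, 3.3, 0], [0, 0.1, 0, 3.3, 0], [0, 0.1, 0, 3.3, 0], [0, 0.1, 0, 3.3, 0], [0, 0.1, 0, 3.3, 0], [0, 0.1, 0, 3.3, 0], [0, 0.1, 0, 3.3, 0], [0, 0.1, 0, 3.3, 0], [0, 0.1, 0, 3.3, 0], [0, 0.1, 0, 3.3, 0], [0, 0.1, 0, 3.3, 0], [0, 0.1, 0, 3.3, 0], [0, 0.1, 0, 3.3, 0], [0, 0.1, 0, 3.3, 0], [0, 0.1, 0, 3.3, 0]]
  ]
}}

```text
t: 8.72
eef_pos: [0.4901, 0.0739, 0.0592]
ee_rot: [0.984, 0.177, -0.0, -0.0]
wrist_force: [1.0, 0.1, 0.7]
opening: 0.0007
finger_force: 0.0
```

>>> {"fn": "move_arm", "kwargs": {
  "moves": [
    [[0, 0, 0, 0, 0], [0, 0, 0, 0, 0], [0, 0, 0, 0, 0], [0, 0, 0, 0, 0], [0, 0, 0, 0, 0], [0, 0, 0, 0, 0], [0, 0, 0, 0, 0], [0, 0, 0, 0, 0]]
  ]
}}

```text
t: 9.72
eef_pos: [0.4901, 0.0739, 0.0592]
ee_rot: [0.984, 0.177, 0.0, -0.0]
wrist_force: [-0.9, 0.2, -0.4]
opening: 0.0003
finger_force: 0.0
```

```bash
python3 - <<'E'
from h import *
print(go([.4895,.0738],.042),go([.6165,.281],.112)); s=status.state(); print(s['eef_pos'],s['t'],s['joint_pos'])
E
```

```text
[-0.06 -0.02  0.02] [ 19.08 -14.99  -6.98]
[0.49008135 0.0738552  0.05924407] 9.725 [-8.97956936e-02  5.33169821e-01  1.71600356e+00  3.15266091e-05
  8.92420011e-01  1.12416707e+00]
```

>>> {"fn": "move_arm", "kwargs": {
  "moves": [
    [[0, 0, 0, -2, 0], [0, 0, 0, -5, 0], [0, 0, 0, -8, 0], [0, 0, 0, -11, 0], [0, 1, -1, -12, 0], [0, 3, -2.5, -12, 0], [0, 6, -4.7, -12, 0], [0, 9, -7, -12, 0], [0, 12, -9.4, -12, 0], [0, 15, -11.8, -12, 0], [0, 17.5, -13.8, -12, 0], [0, 19, -15, -12, 0], [0, 19, -15, -12, 0], [0, 19, -15, -12, 0], [0, 19, -15, -12, 0]]
  ]
}}

```text
t: 11.6
eef_pos: [0.6155, 0.2802, 0.1793]
ee_rot: [0.984, 0.177, -0.0, 0.0]
wrist_force: [-0.4, -0.7, -1.1]
opening: 0.0006
finger_force: 0.0
```

```bash
python3 - <<'E'
from h import *
print(go([.6165,.281],.112)); s=status.state(); print(s['eef_pos'])
i=[grab(n,n+'5')['image'][:,:,::-1] for n in('top','scene')]
c=lambda i,u,v,w,h,k:cv2.resize(i[v:v+h,u:u+w],None,fx=k,fy=k,interpolation=cv2.INTER_CUBIC)
cv2.imwrite('pics/c5.png',np.hstack([c(i[0],85,110,100,100,4),c(i[1],290,240,100,100,4)]))
E
```

```text
[ 0.13 -0.04  5.03]
[0.6154818  0.28019517 0.17925305]
```

View pics/c5.png

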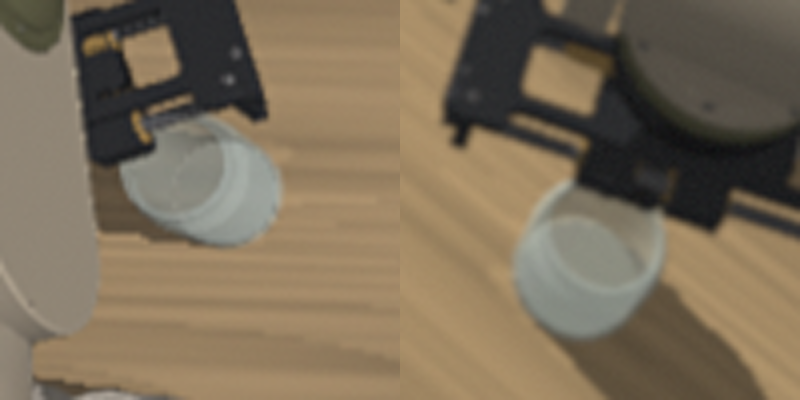

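The finger end is over the mouth in both views, allowing for parallax. I'll descend to 2 cm above the rim and compare the projection.

>>> {"fn": "move_arm", "kwargs": {
  "moves": [
    [[0, 0.1, 0, 1.2, 0], [0, 0.1, 0, 2.5, 0], [0, 0.1, 0, 3.7, 0], [0, 0.1, 0, 4.6, 0], [0, 0.1, 0, 5, 0], [0, 0.1, 0, 5, 0], [0, 0.1, 0, 5, 0]]
  ]
}}

```text
t: 12.58
eef_pos: [0.6168, 0.2812, 0.1297]
ee_rot: [0.984, 0.177, 0.0, -0.0]
wrist_force: [-0.2, -0.1, -0.1]
opening: 0.0005
finger_force: 0.0
```

```bash
python3 - <<'E'
from h import *
print(go([.6165,.281],.112)); s=status.state(); print(s['eef_pos'])
tip=s['eef_pos']-[0,0,.017]; V=[]
for n,u,v in(('top',85,110),('scene',290,240)):
    d=grab(n,n+'6'); i=d['image'][:,:,::-1].copy()
    c=cv2.resize(i[v:v+100,u:u+100],None,fx=4,fy=4,interpolation=cv2.INTER_CUBIC)
    for P,col in((tip,(0,0,255)),(np.r_[tip[:2],.092],(0,255,0))):
        p=d['world_to_cam']@np.r_[P,1]; p=d['intrinsics']@[p[0],-p[1],-p[2]]; p=p[:2]/p[2]
        cv2.drawMarker(c,tuple(int(x) for x in ((p-[u,v])*4+2)),col,cv2.MARKER_CROSS,12,1)
    V.append(c)
cv2.imwrite('pics/c6.png',np.hstack(V))
E
```

```text
[-0.04  0.    0.07]
[0.61684577 0.2811752  0.12970125]
```

View pics/c6.png

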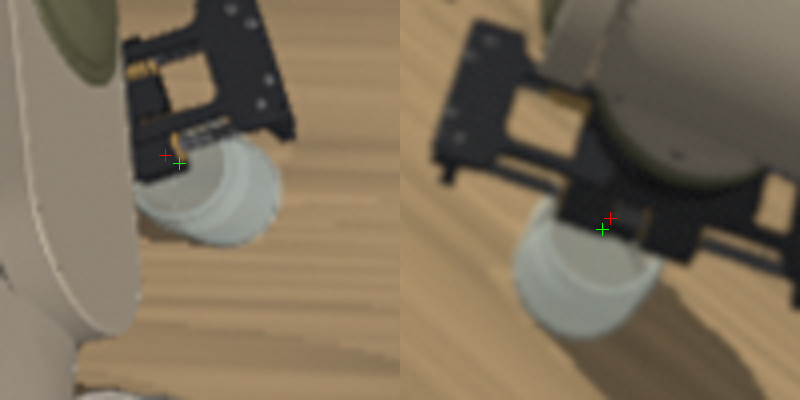

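The tip is within 2–3 mm of the mouth centre in both views, so I'll hold here.

>>> {"fn": "move_arm", "kwargs": {
  "moves": [
    [[0, 0, 0, 0, 0], [0, 0, 0, 0, 0], [0, 0, 0, 0, 0], [0, 0, 0, 0, 0], [0, 0, 0, 0, 0], [0, 0, 0, 0, 0], [0, 0, 0, 0, 0], [0, 0, 0, 0, 0], [0, 0, 0, 0, 0], [0, 0, 0, 0, 0], [0, 0, 0, 0, 0], [0, 0, 0, 0, 0], [0, 0, 0, 0, 0], [0, 0, 0, 0, 0], [0, 0, 0, 0, 0], [0, 0, 0, 0, 0], [0, 0, 0, 0, 0], [0, 0, 0, 0, 0], [0, 0, 0, 0, 0], [0, 0, 0, 0, 0]]
  ]
}}

```text
t: 15.18
eef_pos: [0.6167, 0.2811, 0.1293]
ee_rot: [0.984, 0.177, 0.0, -0.0]
wrist_force: [0.1, 0.4, -0.9]
opening: 0.0003
finger_force: 0.0
```

```bash
python3 -c "
from h import *
print(ctrl.job_done())"
```

```text
the job is handed in; nothing more can be done
None
```

I pressed the head's button to its stop and released it, then pointed for over two seconds from about 2 cm above at the ball end and then at the open jar's mouth, and handed the job in at about 15 s still pointing there; the hand-in gave no verdict.

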